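Fetch the punch die from behind the bottles

TASK

The punch die stands in the white spill tray, behind three bottles. First move all three bottles to the green mat so that they stand there together, then set the die on the blue plate, wholly on its yellow disc, and only then put every bottle back in the tray where that same bottle stood at the start. Keep bottles and die upright, set them down without dropping them, and leave the beaker, jar and case alone.

Things in the scene. Friction and masses are not known exactly. Their poses are not given: they have to be found in the camera images.
- red_bottle: Closed bottle standing upright: bare aluminium, pale paper band, red screw cap. Round, 135 mm tall overall; body 48 mm diameter up to 82 mm, sloping shoulder to 98 mm, cap 30 mm diameter from 102 to 135 mm (grip it there). About 0.22 kg. Origin: centre of the underside; z up along the bottle.
- black_bottle: Closed bottle standing upright: brown amber glass, pale paper band, black screw cap. Round, 135 mm tall overall; body 48 mm diameter up to 82 mm, sloping shoulder to 98 mm, cap 30 mm diameter from 102 to 135 mm (grip it there). About 0.22 kg. Origin: centre of the underside; z up along the bottle.
- blue_bottle: Closed bottle standing upright: white plastic, pale paper band, blue screw cap. Round, 135 mm tall overall; body 48 mm diameter up to 82 mm, sloping shoulder to 98 mm, cap 30 mm diameter from 102 to 135 mm (grip it there). About 0.22 kg. Origin: centre of the underside; z up along the bottle.
- die: Steel punch die standing upright: dark round foot 44 mm diameter and 20 mm high, bright stem 24 mm diameter rising from it to 52 mm, thin brass band near the top. About 0.35 kg. Grip it by the stem. Origin: centre of the underside; z up.
- tray: Fixed white spill tray, 150 mm along its x, 240 mm along its y, floor 4 mm thick, surrounding wall 14 mm high and 4 mm thick. The bottles start in a row along the tray's y, about 66 mm apart, 25 mm to the -x side (towards the robot) of its centre, in any order; the die stands about 30 mm to the +x side of its centre, anywhere within 40 mm along y. Origin: centre of the underside; z up.
- mat: Fixed green mat with a white border line, 200 x 200 mm, 4 mm thick, lying on the bench: the side area for the bottles. Origin: centre of the underside; z up; x and y parallel to its sides.
- plate: Fixed blue steel plate, 130 x 130 mm, 12 mm thick, with a flat yellow disc of 68 mm diameter painted in the middle of its top. Origin: centre of the underside, under the disc's centre; z up.
- beaker: Bystander: open steel beaker, 64 mm diameter, 70 mm tall. Origin: centre of the underside. Not to be disturbed.
- jar: Bystander: squat clear jar with a green lid, 56 mm diameter, 52 mm tall. Origin: centre of the underside. Not to be disturbed.
- case: Bystander: small black box with a red seam, 70 x 55 mm, 26 mm tall. Origin: centre of the underside. Not to be disturbed.

How it is judged:
By the outcome, as a careful person would: the job done as asked, in the order asked, and still so for the second after the job is handed in, with the robot touching nothing.
It also fails if it takes over 136 s, if anything falls off the work surface, if the arm or the gripper's body presses on something with over 40 N, if the wrist force passes 120 N, or if a joint passes its speed limit or range.

ROBOT

A 6-joint arm with a two-finger parallel gripper is mounted at the origin on the work surface. World frame = base frame: x ahead of the robot, y to its left, z up, the work surface at z = 0. Lengths are in m, angles in rad, forces in N, time in s.
With the tool pointing down it reaches from about 0.3 to 0.775 m from the base axis. Payload 14.6 kg.
Tool frame: the origin (TCP) lies on the centre line of the jaws, within the pads' length; the fingertips stand 25 mm ahead of it and the grasp point (between the pads) lies 6 mm ahead of it (env.nose_length is the distance from the TCP to the fingertips, in m); z points along the fingers, y is the line along which they close (so a half turn about z gives the same grasp; the last joint's range is limited). The gripper opens to 85 mm and grips with 20 to 120 N. Pads are 22 mm wide; open, the fingers measure 114 mm over their backs; the gripper's body (76 mm by 85 mm) begins 54 mm behind the grasp point. The pads swing forward as they close: fully open they stand 13 mm farther back than shut.
Start: joints at [-1.403, 0.3, 1.521, -0, 1.321, -0.067], TCP at [0.128, -0.535, 0.256] pointing down, gripper open.
Joint ranges: [-3.03, 3.03], [-0.79, 2.21], [0.23, 2.52], [-1.04, 4.18], [0, 3.07], [-2.55, 2.55]. Speed limits (rad/s): [2.22, 2.22, 2.57, 3.14, 3.14, 3.14].

INTERFACE

Orientations are given as [roll, pitch, yaw] about the fixed x, y, z axes, in that order (R = Rz(yaw) Ry(pitch) Rx(roll)).
In Python, from cell import env gives the robot as it stands. The module is installed in compiled form; this text tells all that it offers.
- The arm moves only by the tool move_arm, never from a script. Its argument "steps" is a list of rows, each an object of numbers: "dx", "dy", "dz": the shift along the tool's x, y, z in units of 25 mm (1.0 is 25 mm); "yaw": the turn about the tool's z in degrees. In form: [{"dx": .., "dy": .., "dz": .., "yaw": ..}, ...]. A call has exactly 5 rows; each row shifts and turns the commanded pose from where the row before left it, along the tool's axes as they then stand; what a row does not reach is not made up. A row lasts 1/12 s, in which the tool goes at most 41.7 mm and 7.16 degrees, less where a joint would pass 70% of its speed; a pose out of reach is approached as far as the arm can. A call is refused whole if a number of a shift passes 1 or a number of a turn 7.16, either way. A call with a gripper value outside its range is refused whole. "claw" is the opening, from -1 (shut) to 1 (fully open), set as the call begins (left out, the last holds). The fingers move at their own pace and stop on an object; the grip force is fixed at half the most. Time passes only in rows, so rows that do not move let the fingers close, or fill a call up. It gives the time, the measured TCP pose, the force, the opening and the grip force at its end, in the units of the state.
- env.read_state(): the state, without advancing time (a new reading comes with each control period).
- env.camera(name): name is "side" or "top" or "wrist"; returns a dict with "pixels" (384x512x3 uint8, red, green, blue), "intrinsics" (3x3 intrinsics, pixels), "extrinsics" (4x4, takes a point from world to camera coordinates). Camera axes: x right, y up, looking along -z (the intrinsics and any distortion apply to the point x, -y, -z); pixel columns grow to the right and rows downward; lengths in m; the calibration is good to about 2 mm. A picture is of the moment at which its call begins. There is no depth.
- env.sign_off(): hands the job in; it is judged then, once.
The state is a dict: "clock": time; "joint_pos": joint angles; "qvel": joint speeds; "tau": joint torques, N m; "position": TCP position; "orientation": TCP orientation; "force": force on the tool from outside, world axes, zero at the start; "ft_torque": the same for the moment, N m; "finger_gap": finger opening in m; "grasp_force": force on a finger pad.
Only numpy, scipy, OpenCV 4.12 (cv2) and the standard library are available. Lean on these libraries where they do the work, as an engineer would, in place of code of your own. Each camera call takes 0.05 s, during which the arm holds its last target. There are 200 camera calls.

## Working session

There is one attempt and no reset: what is moved stays moved. The work goes in short steps, Python scripts to look and compute and a tool call to move; the robot and the scene stay as the last step left them, time stands still between calls to the robot, and variables do not carry over. Pictures are saved under pics/ and viewed, at most 14 in all, crops included, and the job is handed in when it is done.

Besides the shell and the picture viewer there is one more tool, called after ">>>" as name(argument=value, ...) on one line, values as JSON. move_arm: Moves the arm, as the interface text tells. Its arguments: {"type":"object","properties":{"steps":{"type":"array"},"claw":{"type":"number"}},"required":["steps"]}

```bash
mkdir -p pics
python3 - <<'E'
from cell import env
import cv2,numpy as np
for n in("top","side"):
    c=env.camera(n); cv2.imwrite(f"pics/{n}0.png",c["pixels"][...,::-1]); print(n,np.round(c["intrinsics"],1).tolist(),np.round(c["extrinsics"],4).tolist())
s=env.read_state();print(s)
E
```

```text
top [[361.7, 0.0, 254.7], [0.0, 361.7, 190.4], [0.0, 0.0, 1.0]] [[-0.0207, -0.9998, 0.001, -0.0065], [0.9983, -0.0206, 0.0544, -0.5981], [-0.0544, 0.0021, 0.9985, -1.0229], [0.0, 0.0, 0.0, 1.0]]
side [[450.8, 0.0, 262.9], [0.0, 450.8, 188.5], [0.0, 0.0, 1.0]] [[-0.9996, -0.0274, -0.0115, 0.5991], [0.0111, -0.7026, 0.7115, -0.063], [-0.0276, 0.7111, 0.7026, -1.2436], [0.0, 0.0, 0.0, 1.0]]
{'clock': 0.1, 'joint_pos': array([-1.40259834e+00,  3.00433105e-01,  1.52149385e+00,  2.38154003e-05,
        1.32070943e+00, -6.65597973e-02]), 'qvel': array([ 0.00014471, -0.00221039, -0.0016364 , -0.00295443,  0.0005605 ,
       -0.00095391]), 'tau': array([ 1.02898186e-03, -5.44379032e+01, -3.62371337e+01, -1.21288717e-04,
        3.03333567e-03,  1.73071123e-05]), 'position': array([ 0.12792829, -0.5347352 ,  0.25577905]), 'orientation': array([-3.14055277e+00, -9.24364490e-05,  2.34751826e-01]), 'force': array([-0.80176542,  0.14755676, -0.65823305]), 'ft_torque': array([0.04926455, 0.04880459, 0.02461708]), 'grasp_force': 0.0, 'finger_gap': 0.0855947897511308}
```

View pics/top0.png

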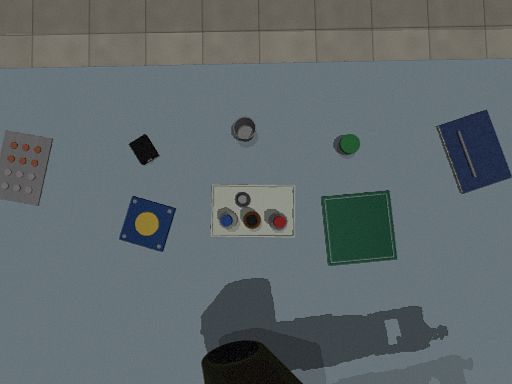

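View pics/side0.png

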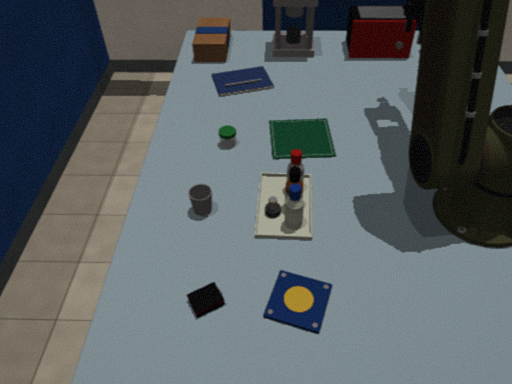

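The top view shows the caps at blue (226,221), black (252,220) and red (280,222). The die is at (242,199), the mat centre at about (359,228) and the disc at (147,224). The side view agrees, with the bottles in a row and the die behind them.

```bash
cat > h.py <<'E'
from cell import env
import cv2,numpy as np
def ray(c,px,z):
    K,E=c["intrinsics"],c["extrinsics"];R,t=E[:3,:3],E[:3,3]
    d=np.linalg.inv(K)@[px[0],px[1],1];d=R.T@(d*[1,-1,-1]);o=-R.T@t
    return o+d*(z-o[2])/d[2]
def blobs(c,lo,hi,amin=25,roi=None):
    m=cv2.inRange(cv2.cvtColor(c["pixels"],cv2.COLOR_RGB2HSV),lo,hi)
    if roi: k=np.zeros_like(m);x0,y0,x1,y1=roi;k[y0:y1,x0:x1]=255;m&=k
    cs=[q for q in cv2.findContours(m,cv2.RETR_EXTERNAL,cv2.CHAIN_APPROX_NONE)[0] if cv2.contourArea(q)>=amin]
    return sorted(cs,key=cv2.contourArea,reverse=True)
def togo(p,yaw=None):
    "world shift to p in tool units"
    s=env.read_state();y=s["orientation"][2];d=np.array(p)-s["position"]
    return np.round([(d[0]*np.cos(y)+d[1]*np.sin(y))/.025,(d[0]*np.sin(y)-d[1]*np.cos(y))/.025,-d[2]/.025],2)
E
python3 - <<'E'
from h import *
c=env.camera("top")
def show(n,cs,z,k=2):
    for q in cs[:k]:
        r=cv2.minAreaRect(q); b=[ray(c,p,z)[:2] for p in cv2.boxPoints(r)]
        e=[np.linalg.norm(b[i]-b[i+1]) for i in(0,1)]; v=b[1]-b[0]
        print(n,np.round(r[0],1),ray(c,r[0],z)[:2].round(4),"size mm",np.round(np.array(e)*1e3),"ang",np.degrees(np.arctan2(v[1],v[0])).round(1))
show("blue",blobs(c,(105,120,60),(125,255,255),roi=(212,185,295,237)),.135)
show("red",blobs(c,(0,150,80),(8,255,255),roi=(212,185,295,237)),.135)
show("red2",blobs(c,(172,150,80),(180,255,255),roi=(212,185,295,237)),.135)
show("disc",blobs(c,(18,120,120),(35,255,255)),.012)
show("plate",blobs(c,(100,120,40),(125,255,255),200,roi=(110,185,190,260)),.012)
show("mat",blobs(c,(65,100,30),(90,255,255),500),.004)
show("tray",blobs(c,(15,0,150),(45,60,255),500,roi=(200,175,310,245)),.014)
im=c["pixels"][175:250,200:310]
cv2.imwrite("pics/crop1.png",cv2.resize(im,None,fx=7,fy=7,interpolation=cv2.INTER_CUBIC)[...,::-1])
E
```

```text
blue [226. 220.] [0.5177 0.0556] size mm [25. 25.] ang -91.2
red [279.3 221.4] [ 0.5114 -0.0793] size mm [26. 27.] ang -28.0
disc [146.  223.5] [0.5093 0.2949] size mm [63. 60.] ang -91.2
plate [147.1 223.4] [0.5096 0.2918] size mm [130. 131.] ang -16.9
mat [358.7 227.5] [ 0.4848 -0.3173] size mm [200. 201.] ang -85.3
```

View pics/crop1.png

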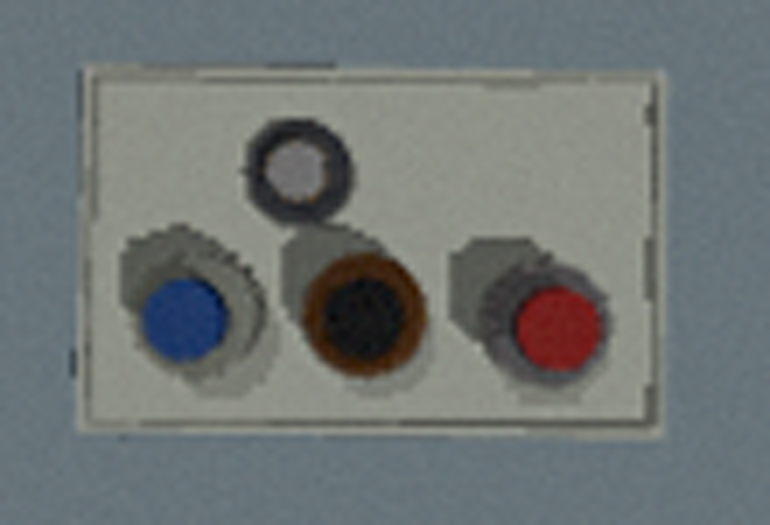

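The crop shows, in crop pixels, caps at blue (183,318), black (364,316) and red (558,328). The die stem top is at (296,169). The tray corners are (83,65), (663,70), (658,436) and (78,430).

Run:
```python
from h import *
c=env.camera("top"); s=env.camera("side")
f=lambda u,v:((u-3)/7+200,(v-3)/7+175)
T=[ray(c,f(*p),.014)[:2] for p in((83,65),(663,70),(658,436),(78,430))]
print("tray",np.round(T,4).tolist(),np.mean(T,0).round(4))
for n,p,z in(("blue",(183,318),.139),("black",(364,316),.139),("red",(558,328),.139),("die",(296,169),.056)): print(n,ray(c,f(*p),z)[:2].round(4))
# side-view cross-check
for n,lo,hi,z in(("red",(0,150,60),(8,255,255),.1225),("blue",(108,150,60),(125,255,255),.1225),("disc",(18,120,120),(35,255,255),.012),("mat",(65,100,30),(90,255,255),.004)):
    for q in blobs(s,lo,hi,25,roi=(255,115,345,330))[:2]:
        r=cv2.minAreaRect(q);print("side",n,np.round(r[0]),ray(s,r[0],z)[:2].round(4))
```

```text
tray [[0.6193, 0.1054], [0.6123, -0.1333], [0.4625, -0.1272], [0.4699, 0.1096]] [ 0.541  -0.0114]
blue [0.5178 0.056 ]
black [ 0.5172 -0.0092]
red [ 0.5114 -0.079 ]
die [0.5733 0.0171]
side red [296. 152.] [ 0.5095 -0.0986]
side blue [298. 300.] [0.5178 0.3641]
side blue [295. 188.] [0.5155 0.039 ]
side disc [298. 298.] [0.5102 0.2923]
side mat [302. 138.] [ 0.4787 -0.3127]
```

The measurements agree with the given sizes: tray 240×150 mm, mat 200 mm, plate 130 mm. I'll turn the tool to yaw 90° so the jaws close along x, clear of neighbouring caps.

>>> move_arm(steps=[{"yaw":-7},{"yaw":-7},{"yaw":-7},{"yaw":-7},{"yaw":-7}], claw=1)

```text
invalid input
```

>>> move_arm(steps=[{"yaw":-7},{"yaw":-7},{"yaw":-7},{"yaw":-7},{"yaw":-7}])

```text
invalid input
```

>>> move_arm(steps=[{"yaw":-6.5},{"dx":0.5,"dy":0.5},{"dx":1,"dy":0.8},{"dx":1,"dy":0.8},{"dx":1,"dy":0.8}])

```text
invalid input
```

>>> move_arm(steps=[{"dx":1,"dy":0.8},{"dx":1,"dy":0.8},{"dx":1,"dy":0.8},{"dx":1,"dy":0.8},{"dx":1,"dy":0.8}])

```text
invalid input
```

>>> move_arm(steps=[{"dx":0,"dy":0,"dz":0,"yaw":-7},{"dx":0,"dy":0,"dz":0,"yaw":-7},{"dx":0,"dy":0,"dz":0,"yaw":-7},{"dx":0,"dy":0,"dz":0,"yaw":-7},{"dx":0,"dy":0,"dz":0,"yaw":-7}], claw=1)

```text
clock: 0.67
position: [0.128, -0.5348, 0.2562]
orientation: [-3.141, -0.0, 0.852]
force: [-0.8, 0.5, 0.4]
finger_gap: 0.0857
grasp_force: 0.0
```

>>> move_arm(steps=[{"dx":0,"dy":0,"dz":0,"yaw":-7},{"dx":0,"dy":0,"dz":0,"yaw":-7},{"dx":0,"dy":0,"dz":0,"yaw":-7},{"dx":0,"dy":0,"dz":0,"yaw":-7},{"dx":0,"dy":0,"dz":0,"yaw":-7}])

```text
clock: 1.08
position: [0.1279, -0.5349, 0.2562]
orientation: [-3.142, -0.0, 1.463]
force: [-0.7, 0.0, 0.6]
finger_gap: 0.0853
grasp_force: 0.0
```

>>> move_arm(steps=[{"dx":0,"dy":0,"dz":0,"yaw":-6.5},{"dx":0.5,"dy":0.5,"dz":0,"yaw":0},{"dx":1,"dy":0.8,"dz":0,"yaw":0},{"dx":1,"dy":0.8,"dz":0,"yaw":0},{"dx":1,"dy":0.8,"dz":0,"yaw":0}])

```text
clock: 1.5
position: [0.201, -0.4463, 0.256]
orientation: [-3.141, -0.0, 1.569]
force: [1.4, -0.9, 0.4]
finger_gap: 0.0856
grasp_force: 0.0
```

>>> move_arm(steps=[{"dx":1,"dy":0.8,"dz":0,"yaw":0},{"dx":1,"dy":0.8,"dz":0,"yaw":0},{"dx":1,"dy":0.8,"dz":0,"yaw":0},{"dx":1,"dy":0.8,"dz":0,"yaw":0},{"dx":1,"dy":0.8,"dz":0,"yaw":0}])

```text
clock: 1.92
position: [0.3013, -0.3212, 0.2564]
orientation: [3.141, 0.0, 1.57]
force: [1.3, -1.5, -0.7]
finger_gap: 0.0857
grasp_force: 0.0
```

>>> move_arm(steps=[{"dx":1,"dy":0.8,"dz":0,"yaw":0},{"dx":1,"dy":0.8,"dz":0,"yaw":0},{"dx":1,"dy":0.8,"dz":0,"yaw":0},{"dx":1,"dy":0.8,"dz":0,"yaw":0},{"dx":1,"dy":0.8,"dz":0,"yaw":0}])

```text
clock: 2.33
position: [0.4014, -0.1962, 0.2564]
orientation: [3.141, 0.0, 1.57]
force: [-0.2, -1.3, -0.2]
finger_gap: 0.0851
grasp_force: 0.0
```

>>> move_arm(steps=[{"dx":0.94,"dy":0.88,"dz":0,"yaw":0},{"dx":0.94,"dy":0.88,"dz":0,"yaw":0},{"dx":0.94,"dy":0.88,"dz":0,"yaw":0},{"dx":0.94,"dy":0.88,"dz":0,"yaw":0},{"dx":0.94,"dy":0.88,"dz":0,"yaw":0}])

```text
clock: 2.75
position: [0.5117, -0.0787, 0.2563]
orientation: [3.142, 0.0, 1.57]
force: [0.3, -0.5, 0.4]
finger_gap: 0.0854
grasp_force: 0.0
```

Run:
```python
from h import *
c=env.camera("wrist"); cv2.imwrite("pics/w1.png",c["pixels"][...,::-1])
print(env.read_state()["position"],np.linalg.inv(c["extrinsics"]).round(3).tolist())
for n,lo,hi,z in(("red",(0,150,60),(8,255,255),.139),("blue",(105,140,50),(125,255,255),.139)):
    for q in blobs(c,lo,hi,200)[:2]:
        (u,v),r=cv2.minEnclosingCircle(q);print(n,u,v,r,ray(c,(u,v),z)[:2].round(4))
```

```text
[ 0.51416911 -0.07565064  0.25605709] [[1.0, 0.0, 0.001, 0.511], [-0.0, 0.945, 0.328, 0.006], [-0.001, -0.328, 0.945, 0.375], [0.0, 0.0, 0.0, 1.0]]
red 259.6946716308594 194.0992431640625 18.716428756713867 [ 0.5099 -0.0787]
blue 269.0 1.5 21.05360221862793 [0.516  0.0511]
```

View pics/w1.png

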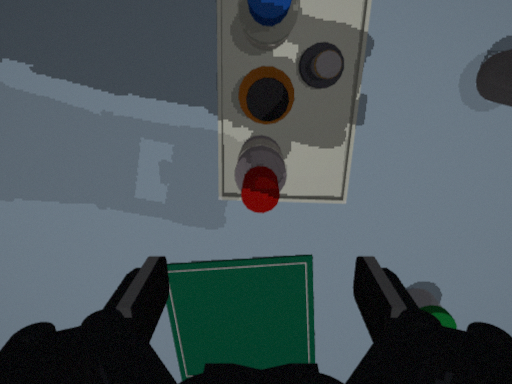

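The wrist view shows the red cap at (260,190), black at (267,98), blue at (269,5) and the die at (324,65). By ray, red is at (0.510,-0.079), which agrees with the top view. I'll let the arm settle.

>>> move_arm(steps=[{"dx":0,"dy":0,"dz":0.5,"yaw":0},{"dx":0,"dy":0,"dz":0.5,"yaw":0},{"dx":0,"dy":0,"dz":0,"yaw":0},{"dx":0,"dy":0,"dz":0,"yaw":0},{"dx":0,"dy":0,"dz":0,"yaw":0}])

```text
clock: 3.22
position: [0.511, -0.0804, 0.232]
orientation: [3.141, 0.0, 1.57]
force: [0.3, -0.3, 0.6]
finger_gap: 0.0853
grasp_force: 0.0
```

>>> move_arm(steps=[{"dx":0.04,"dy":0,"dz":0.7,"yaw":0},{"dx":0,"dy":0,"dz":1,"yaw":0},{"dx":0,"dy":0,"dz":1,"yaw":0},{"dx":0,"dy":0,"dz":0.7,"yaw":0},{"dx":0,"dy":0,"dz":0.4,"yaw":0}])

```text
clock: 3.63
position: [0.5104, -0.0793, 0.1351]
orientation: [-3.14, -0.0, 1.57]
force: [-0.0, -0.3, 0.5]
finger_gap: 0.085
grasp_force: 0.0
```

>>> move_arm(steps=[{"dx":0,"dy":0,"dz":0,"yaw":0},{"dx":0,"dy":0,"dz":0,"yaw":0},{"dx":0,"dy":0,"dz":0,"yaw":0},{"dx":0,"dy":0,"dz":0,"yaw":0},{"dx":0,"dy":0,"dz":0,"yaw":0}], claw=-0.2)

```text
clock: 4.05
position: [0.5112, -0.0793, 0.1373]
orientation: [3.14, 0.0, 1.57]
force: [-0.1, 0.7, -0.1]
finger_gap: 0.0343
grasp_force: 0.0
```

>>> move_arm(steps=[{"dx":0,"dy":0,"dz":0,"yaw":0},{"dx":0,"dy":0,"dz":0,"yaw":0},{"dx":0,"dy":0,"dz":0,"yaw":0},{"dx":0,"dy":0,"dz":0,"yaw":0},{"dx":0,"dy":0,"dz":0,"yaw":0}], claw=-1)

```text
clock: 4.47
position: [0.5112, -0.0793, 0.1374]
orientation: [3.14, 0.0, 1.57]
force: [-1.7, 0.8, 7.5]
finger_gap: 0.0284
grasp_force: 59.1
```

>>> move_arm(steps=[{"dx":0,"dy":0,"dz":-0.2,"yaw":0},{"dx":0,"dy":0,"dz":-0.4,"yaw":0},{"dx":0,"dy":0,"dz":-0.6,"yaw":0},{"dx":0,"dy":0,"dz":-0.6,"yaw":0},{"dx":0,"dy":0,"dz":-0.2,"yaw":0}])

```text
clock: 4.88
position: [0.5115, -0.0793, 0.189]
orientation: [3.138, 0.001, 1.57]
force: [-0.2, 0.5, -1.5]
finger_gap: 0.0283
grasp_force: 59.5
```

>>> move_arm(steps=[{"dx":-0.4,"dy":0,"dz":0,"yaw":0},{"dx":-0.7,"dy":0,"dz":0,"yaw":0},{"dx":-1,"dy":-0.1,"dz":0,"yaw":0},{"dx":-1,"dy":-0.1,"dz":0,"yaw":0},{"dx":-1,"dy":-0.1,"dz":0,"yaw":0}])

```text
clock: 5.3
position: [0.5026, -0.1832, 0.1855]
orientation: [-3.141, -0.0, 1.57]
force: [0.6, 0.1, -2.7]
finger_gap: 0.0285
grasp_force: 59.5
```

>>> move_arm(steps=[{"dx":-1,"dy":-0.1,"dz":0,"yaw":0},{"dx":-1,"dy":-0.1,"dz":0,"yaw":0},{"dx":-1,"dy":-0.1,"dz":0,"yaw":0},{"dx":-1,"dy":-0.1,"dz":0,"yaw":0},{"dx":-1,"dy":-0.1,"dz":0,"yaw":0}])

```text
clock: 5.72
position: [0.4898, -0.3085, 0.1854]
orientation: [-3.141, -0.001, 1.57]
force: [0.7, 0.4, -2.0]
finger_gap: 0.0283
grasp_force: 59.5
```

>>> move_arm(steps=[{"dx":-1,"dy":-0.1,"dz":0,"yaw":0},{"dx":-1,"dy":0,"dz":0,"yaw":0},{"dx":-0.6,"dy":0,"dz":0,"yaw":0},{"dx":-0.3,"dy":0,"dz":0,"yaw":0},{"dx":0,"dy":0,"dz":0,"yaw":0}])

```text
clock: 6.13
position: [0.4873, -0.3806, 0.1853]
orientation: [-3.141, -0.001, 1.568]
force: [0.3, 0.0, -1.3]
finger_gap: 0.0285
grasp_force: 59.5
```

>>> move_arm(steps=[{"dx":0,"dy":0,"dz":0.4,"yaw":0},{"dx":0,"dy":0,"dz":0.6,"yaw":0},{"dx":0,"dy":0,"dz":0.5,"yaw":0},{"dx":0,"dy":0,"dz":0.2,"yaw":0},{"dx":0,"dy":0,"dz":0.1,"yaw":0}])

```text
clock: 6.55
position: [0.4879, -0.3783, 0.1398]
orientation: [-3.14, -0.001, 1.571]
force: [0.2, -0.7, -2.9]
finger_gap: 0.0283
grasp_force: 59.5
```

>>> move_arm(steps=[{"dx":0,"dy":0,"dz":0.08,"yaw":0},{"dx":0,"dy":0,"dz":0.06,"yaw":0},{"dx":0,"dy":0,"dz":0.02,"yaw":0},{"dx":0,"dy":0,"dz":0,"yaw":0},{"dx":0,"dy":0,"dz":0,"yaw":0}])

```text
clock: 6.97
position: [0.4882, -0.3793, 0.1377]
orientation: [3.141, 0.0, 1.57]
force: [0.3, -0.3, -2.4]
finger_gap: 0.0282
grasp_force: 59.5
```

>>> move_arm(steps=[{"dx":0,"dy":0,"dz":0.02,"yaw":0},{"dx":0,"dy":0,"dz":0.02,"yaw":0},{"dx":0,"dy":0,"dz":0,"yaw":0},{"dx":0,"dy":0,"dz":0,"yaw":0},{"dx":0,"dy":0,"dz":0,"yaw":0}])

```text
clock: 7.38
position: [0.4883, -0.3795, 0.1374]
orientation: [3.141, 0.001, 1.57]
force: [-2.8, 0.7, 5.6]
finger_gap: 0.0285
grasp_force: 60.4
```

>>> move_arm(steps=[{"dx":0,"dy":0,"dz":0,"yaw":0},{"dx":0,"dy":0,"dz":0,"yaw":0},{"dx":0,"dy":0,"dz":0,"yaw":0},{"dx":0,"dy":0,"dz":0,"yaw":0},{"dx":0,"dy":0,"dz":-0.1,"yaw":0}], claw=0.6)

```text
clock: 7.8
position: [0.4879, -0.3791, 0.1383]
orientation: [-3.141, -0.001, 1.57]
force: [-0.4, 0.1, -0.4]
finger_gap: 0.0685
grasp_force: 0.0
```

>>> move_arm(steps=[{"dx":0,"dy":0,"dz":-0.3,"yaw":0},{"dx":0,"dy":0,"dz":-0.6,"yaw":0},{"dx":0,"dy":0,"dz":-0.8,"yaw":0},{"dx":0.3,"dy":0,"dz":-0.2,"yaw":0},{"dx":0.7,"dy":0.06,"dz":0,"yaw":0}])

```text
clock: 8.22
position: [0.4897, -0.3552, 0.1882]
orientation: [3.139, 0.002, 1.568]
force: [0.4, 0.0, -0.5]
finger_gap: 0.0677
grasp_force: 0.0
```

>>> move_arm(steps=[{"dx":1,"dy":0.1,"dz":0,"yaw":0},{"dx":1,"dy":0.1,"dz":0,"yaw":0},{"dx":1,"dy":0.1,"dz":0,"yaw":0},{"dx":1,"dy":0.1,"dz":0,"yaw":0},{"dx":1,"dy":0.1,"dz":0,"yaw":0}])

```text
clock: 8.63
position: [0.502, -0.2275, 0.1862]
orientation: [3.141, 0.0, 1.57]
force: [0.3, 0.6, -0.5]
finger_gap: 0.0684
grasp_force: 0.0
```

>>> move_arm(steps=[{"dx":1,"dy":0.1,"dz":0,"yaw":0},{"dx":1,"dy":0.1,"dz":0,"yaw":0},{"dx":1,"dy":0.1,"dz":0,"yaw":0},{"dx":1,"dy":0.1,"dz":0,"yaw":0},{"dx":1,"dy":0.1,"dz":0,"yaw":0}])

```text
clock: 9.05
position: [0.5145, -0.1025, 0.1863]
orientation: [3.141, -0.0, 1.57]
force: [1.0, 0.4, -0.9]
finger_gap: 0.0683
grasp_force: 0.0
```

>>> move_arm(steps=[{"dx":1,"dy":0.1,"dz":0,"yaw":0},{"dx":1,"dy":0,"dz":0,"yaw":0},{"dx":1,"dy":0,"dz":0,"yaw":0},{"dx":0.6,"dy":0,"dz":0,"yaw":0},{"dx":0.2,"dy":0,"dz":0,"yaw":0}])

```text
clock: 9.47
position: [0.517, -0.007, 0.1863]
orientation: [3.141, -0.0, 1.572]
force: [-0.1, -0.9, -0.3]
finger_gap: 0.0684
grasp_force: 0.0
```

Run:
```python
from h import *
c=env.camera("wrist"); t=env.camera("top"); cv2.imwrite("pics/t2.png",np.hstack([t["pixels"][150:290,190:420],])[...,::-1].repeat(3,0).repeat(3,1))
print(env.read_state()["position"])
for q in blobs(c,(105,140,50),(125,255,255),200)[:2]:
        (u,v),r=cv2.minEnclosingCircle(q);print(u,v,r,ray(c,(u,v),.139)[:2].round(4))
```

```text
[ 0.51721375 -0.00858541  0.18631204]
261.08489990234375 120.4056625366211 30.678930282592773 [0.5161 0.0572]
```

View pics/t2.png

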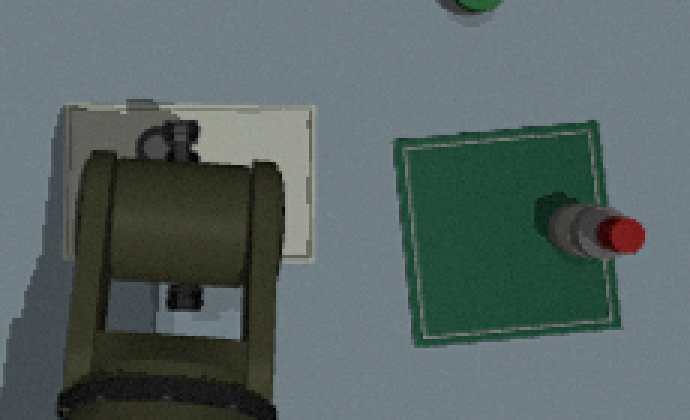

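The top crop shows red standing upright inside the mat's border, its cap at (620,236). The tool is over the black bottle in the tray. Next I'll take black.

>>> move_arm(steps=[{"dx":0,"dy":0,"dz":0.4,"yaw":0},{"dx":0,"dy":0,"dz":0.8,"yaw":0},{"dx":0,"dy":0,"dz":0.6,"yaw":0},{"dx":0,"dy":0,"dz":0.2,"yaw":0},{"dx":0,"dy":0,"dz":0,"yaw":0}])

```text
clock: 9.98
position: [0.5167, -0.01, 0.1347]
orientation: [-3.139, -0.0, 1.569]
force: [0.4, 0.6, 0.9]
finger_gap: 0.0681
grasp_force: 0.0
```

>>> move_arm(steps=[{"dx":0,"dy":0,"dz":0,"yaw":0},{"dx":0,"dy":0,"dz":0,"yaw":0},{"dx":0,"dy":0,"dz":0,"yaw":0},{"dx":0,"dy":0,"dz":0,"yaw":0},{"dx":0,"dy":0,"dz":0,"yaw":0}], claw=-0.2)

```text
clock: 10.4
position: [0.5176, -0.0092, 0.1367]
orientation: [3.141, 0.0, 1.57]
force: [-0.9, -0.8, -0.7]
finger_gap: 0.0342
grasp_force: 0.0
```

>>> move_arm(steps=[{"dx":0,"dy":0,"dz":0,"yaw":0},{"dx":0,"dy":0,"dz":0,"yaw":0},{"dx":0,"dy":0,"dz":0,"yaw":0},{"dx":0,"dy":0,"dz":0,"yaw":0},{"dx":0,"dy":0,"dz":0,"yaw":0}], claw=-1)

```text
clock: 10.82
position: [0.5175, -0.0092, 0.1369]
orientation: [3.141, 0.0, 1.57]
force: [-2.6, 0.2, 6.0]
finger_gap: 0.0285
grasp_force: 58.8
```

>>> move_arm(steps=[{"dx":0,"dy":0,"dz":-0.2,"yaw":0},{"dx":0,"dy":0,"dz":-0.4,"yaw":0},{"dx":0,"dy":0,"dz":-0.6,"yaw":0},{"dx":0,"dy":0,"dz":-0.6,"yaw":0},{"dx":0,"dy":0,"dz":-0.2,"yaw":0}])

```text
clock: 11.23
position: [0.5181, -0.0093, 0.189]
orientation: [3.138, 0.0, 1.57]
force: [0.9, -0.9, -2.2]
finger_gap: 0.0286
grasp_force: 59.4
```

>>> move_arm(steps=[{"dx":-0.5,"dy":0,"dz":0,"yaw":0},{"dx":-0.8,"dy":0,"dz":0,"yaw":0},{"dx":-1,"dy":-0.13,"dz":0,"yaw":0},{"dx":-1,"dy":-0.13,"dz":0,"yaw":0},{"dx":-1,"dy":-0.13,"dz":0,"yaw":0}])

```text
clock: 11.65
position: [0.5069, -0.1183, 0.1857]
orientation: [-3.141, -0.0, 1.57]
force: [0.3, -0.1, -1.6]
finger_gap: 0.0284
grasp_force: 59.4
```

>>> move_arm(steps=[{"dx":-1,"dy":-0.13,"dz":0,"yaw":0},{"dx":-1,"dy":-0.13,"dz":0,"yaw":0},{"dx":-1,"dy":-0.13,"dz":0,"yaw":0},{"dx":-1,"dy":-0.13,"dz":0,"yaw":0},{"dx":-1,"dy":-0.13,"dz":0,"yaw":0}])

```text
clock: 12.07
position: [0.4903, -0.2435, 0.1857]
orientation: [-3.141, -0.0, 1.57]
force: [0.6, -0.7, -2.8]
finger_gap: 0.0284
grasp_force: 59.4
```

>>> move_arm(steps=[{"dx":-1,"dy":-0.13,"dz":0,"yaw":0},{"dx":-1,"dy":-0.13,"dz":0,"yaw":0},{"dx":-0.7,"dy":0,"dz":0,"yaw":0},{"dx":-0.3,"dy":0,"dz":0,"yaw":0},{"dx":0,"dy":0,"dz":0,"yaw":0}])

```text
clock: 12.48
position: [0.484, -0.3181, 0.1855]
orientation: [-3.141, -0.0, 1.568]
force: [0.2, 0.2, -1.9]
finger_gap: 0.0284
grasp_force: 59.4
```

>>> move_arm(steps=[{"dx":0,"dy":0,"dz":0.4,"yaw":0},{"dx":0,"dy":0,"dz":0.6,"yaw":0},{"dx":0,"dy":0,"dz":0.5,"yaw":0},{"dx":0,"dy":0,"dz":0.2,"yaw":0},{"dx":0,"dy":0,"dz":0.1,"yaw":0}])

```text
clock: 12.9
position: [0.4844, -0.3158, 0.1399]
orientation: [-3.14, -0.001, 1.571]
force: [-0.1, 1.0, -1.4]
finger_gap: 0.0287
grasp_force: 59.3
```

>>> move_arm(steps=[{"dx":0,"dy":0,"dz":0.08,"yaw":0},{"dx":0,"dy":0,"dz":0.06,"yaw":0},{"dx":0,"dy":0,"dz":0.03,"yaw":0},{"dx":0,"dy":0,"dz":0,"yaw":0},{"dx":0,"dy":0,"dz":0,"yaw":0}])

```text
clock: 13.32
position: [0.4847, -0.3168, 0.1374]
orientation: [3.141, 0.0, 1.57]
force: [-0.2, 0.5, -1.5]
finger_gap: 0.0285
grasp_force: 59.4
```

>>> move_arm(steps=[{"dx":0,"dy":0,"dz":0.02,"yaw":0},{"dx":0,"dy":0,"dz":0.02,"yaw":0},{"dx":0,"dy":0,"dz":0,"yaw":0},{"dx":0,"dy":0,"dz":0,"yaw":0},{"dx":0,"dy":0,"dz":0,"yaw":0}])

```text
clock: 13.73
position: [0.4848, -0.3169, 0.1369]
orientation: [3.141, 0.001, 1.57]
force: [-2.2, -0.2, 5.2]
finger_gap: 0.0281
grasp_force: 60.1
```

>>> move_arm(steps=[{"dx":0,"dy":0,"dz":0,"yaw":0},{"dx":0,"dy":0,"dz":0,"yaw":0},{"dx":0,"dy":0,"dz":0,"yaw":0},{"dx":0,"dy":0,"dz":0,"yaw":0},{"dx":0,"dy":0,"dz":-0.1,"yaw":0}], claw=0.6)

```text
clock: 14.15
position: [0.4845, -0.3166, 0.1381]
orientation: [-3.141, -0.001, 1.57]
force: [-0.4, -0.0, -0.2]
finger_gap: 0.0684
grasp_force: 0.0
```

>>> move_arm(steps=[{"dx":0,"dy":0,"dz":-0.3,"yaw":0},{"dx":0,"dy":0,"dz":-0.6,"yaw":0},{"dx":0,"dy":0,"dz":-0.8,"yaw":0},{"dx":0.4,"dy":0,"dz":-0.2,"yaw":0},{"dx":0.7,"dy":0.1,"dz":0,"yaw":0}])

```text
clock: 14.57
position: [0.4873, -0.2898, 0.1879]
orientation: [3.139, 0.002, 1.568]
force: [0.1, 1.0, -0.1]
finger_gap: 0.0685
grasp_force: 0.0
```

>>> move_arm(steps=[{"dx":1,"dy":0.1,"dz":0,"yaw":0},{"dx":1,"dy":0.1,"dz":0,"yaw":0},{"dx":1,"dy":0.1,"dz":0,"yaw":0},{"dx":1,"dy":0.1,"dz":0,"yaw":0},{"dx":1,"dy":0.1,"dz":0,"yaw":0}])

```text
clock: 14.98
position: [0.4995, -0.1624, 0.186]
orientation: [3.141, -0.0, 1.57]
force: [0.6, -0.6, -0.0]
finger_gap: 0.0686
grasp_force: 0.0
```

>>> move_arm(steps=[{"dx":1,"dy":0.1,"dz":0,"yaw":0},{"dx":1,"dy":0.1,"dz":0,"yaw":0},{"dx":1,"dy":0.1,"dz":0,"yaw":0},{"dx":1,"dy":0.1,"dz":0,"yaw":0},{"dx":1,"dy":0.1,"dz":0,"yaw":0}])

```text
clock: 15.4
position: [0.512, -0.0374, 0.186]
orientation: [3.141, -0.0, 1.57]
force: [-0.1, 0.2, -0.0]
finger_gap: 0.0683
grasp_force: 0.0
```

>>> move_arm(steps=[{"dx":1,"dy":0.1,"dz":0,"yaw":0},{"dx":1,"dy":0.1,"dz":0,"yaw":0},{"dx":1,"dy":0,"dz":0,"yaw":0},{"dx":0.6,"dy":0,"dz":0,"yaw":0},{"dx":0.25,"dy":0,"dz":0,"yaw":0}])

```text
clock: 15.82
position: [0.5169, 0.0593, 0.186]
orientation: [3.142, -0.0, 1.572]
force: [-0.5, 0.4, 0.1]
finger_gap: 0.0684
grasp_force: 0.0
```

>>> move_arm(steps=[{"dx":0,"dy":0,"dz":0.1,"yaw":0},{"dx":0,"dy":0,"dz":0,"yaw":0},{"dx":0,"dy":0,"dz":0,"yaw":0},{"dx":0,"dy":0,"dz":0,"yaw":0},{"dx":0,"dy":0,"dz":0,"yaw":0}])

```text
clock: 16.23
position: [0.5175, 0.0563, 0.1836]
orientation: [3.142, 0.0, 1.569]
force: [-0.4, 0.9, -0.9]
finger_gap: 0.0684
grasp_force: 0.0
```

>>> move_arm(steps=[{"dx":0,"dy":0,"dz":0.4,"yaw":0},{"dx":0,"dy":0,"dz":0.8,"yaw":0},{"dx":0,"dy":0,"dz":0.5,"yaw":0},{"dx":0,"dy":0,"dz":0.2,"yaw":0},{"dx":0,"dy":0,"dz":0,"yaw":0}])

```text
clock: 16.65
position: [0.5169, 0.0568, 0.1346]
orientation: [-3.139, 0.0, 1.57]
force: [-0.7, -0.7, 0.6]
finger_gap: 0.0684
grasp_force: 0.0
```

>>> move_arm(steps=[{"dx":0,"dy":0,"dz":0,"yaw":0},{"dx":0,"dy":0,"dz":0,"yaw":0},{"dx":0,"dy":0,"dz":0,"yaw":0},{"dx":0,"dy":0,"dz":0,"yaw":0},{"dx":0,"dy":0,"dz":0,"yaw":0}], claw=-0.2)

```text
clock: 17.07
position: [0.5176, 0.057, 0.1364]
orientation: [3.141, -0.0, 1.57]
force: [-0.6, -0.1, -0.9]
finger_gap: 0.0339
grasp_force: 0.0
```

>>> move_arm(steps=[{"dx":0,"dy":0,"dz":0,"yaw":0},{"dx":0,"dy":0,"dz":0,"yaw":0},{"dx":0,"dy":0,"dz":0,"yaw":0},{"dx":0,"dy":0,"dz":0,"yaw":0},{"dx":0,"dy":0,"dz":0,"yaw":0}], claw=-1)

```text
clock: 17.48
position: [0.5176, 0.0571, 0.1366]
orientation: [3.141, -0.0, 1.57]
force: [-1.8, -0.4, 6.4]
finger_gap: 0.0284
grasp_force: 59.2
```

>>> move_arm(steps=[{"dx":0,"dy":0,"dz":-0.2,"yaw":0},{"dx":0,"dy":0,"dz":-0.4,"yaw":0},{"dx":0,"dy":0,"dz":-0.6,"yaw":0},{"dx":0,"dy":0,"dz":-0.6,"yaw":0},{"dx":0,"dy":0,"dz":-0.2,"yaw":0}])

```text
clock: 17.9
position: [0.5181, 0.0571, 0.1886]
orientation: [3.139, -0.0, 1.57]
force: [-0.4, 0.3, -2.1]
finger_gap: 0.0285
grasp_force: 59.4
```

>>> move_arm(steps=[{"dx":-0.5,"dy":0,"dz":0,"yaw":0},{"dx":-0.8,"dy":0,"dz":0,"yaw":0},{"dx":-1,"dy":-0.15,"dz":0,"yaw":0},{"dx":-1,"dy":-0.15,"dz":0,"yaw":0},{"dx":-1,"dy":-0.15,"dz":0,"yaw":0}])

```text
clock: 18.32
position: [0.5054, -0.052, 0.1854]
orientation: [-3.141, -0.0, 1.57]
force: [0.6, 0.2, -2.4]
finger_gap: 0.0282
grasp_force: 59.4
```

>>> move_arm(steps=[{"dx":-1,"dy":-0.15,"dz":0,"yaw":0},{"dx":-1,"dy":-0.15,"dz":0,"yaw":0},{"dx":-1,"dy":-0.15,"dz":0,"yaw":0},{"dx":-1,"dy":-0.15,"dz":0,"yaw":0},{"dx":-1,"dy":-0.15,"dz":0,"yaw":0}])

```text
clock: 18.73
position: [0.4863, -0.1771, 0.1854]
orientation: [-3.141, -0.0, 1.57]
force: [0.2, 0.7, -1.6]
finger_gap: 0.0285
grasp_force: 59.5
```

>>> move_arm(steps=[{"dx":-1,"dy":-0.15,"dz":0,"yaw":0},{"dx":-1,"dy":-0.15,"dz":0,"yaw":0},{"dx":-0.8,"dy":0,"dz":0,"yaw":0},{"dx":-0.4,"dy":0,"dz":0,"yaw":0},{"dx":0,"dy":0,"dz":0,"yaw":0}])

```text
clock: 19.15
position: [0.4791, -0.2572, 0.1854]
orientation: [-3.141, -0.0, 1.568]
force: [-0.6, 0.4, -2.4]
finger_gap: 0.0281
grasp_force: 59.5
```

>>> move_arm(steps=[{"dx":0,"dy":0,"dz":0.4,"yaw":0},{"dx":0,"dy":0,"dz":0.6,"yaw":0},{"dx":0,"dy":0,"dz":0.5,"yaw":0},{"dx":0,"dy":0,"dz":0.2,"yaw":0},{"dx":0,"dy":0,"dz":0.1,"yaw":0}])

```text
clock: 19.57
position: [0.4794, -0.2543, 0.1397]
orientation: [-3.14, -0.001, 1.571]
force: [-0.6, -0.5, -2.2]
finger_gap: 0.0284
grasp_force: 59.5
```

>>> move_arm(steps=[{"dx":0,"dy":0,"dz":0.08,"yaw":0},{"dx":0,"dy":0,"dz":0.06,"yaw":0},{"dx":0,"dy":0,"dz":0.03,"yaw":0},{"dx":0,"dy":0,"dz":0,"yaw":0},{"dx":0,"dy":0,"dz":0,"yaw":0}])

```text
clock: 19.98
position: [0.4798, -0.2555, 0.1371]
orientation: [3.141, 0.0, 1.57]
force: [0.1, 0.3, -3.2]
finger_gap: 0.0282
grasp_force: 59.5
```

>>> move_arm(steps=[{"dx":0,"dy":0,"dz":0.02,"yaw":0},{"dx":0,"dy":0,"dz":0.02,"yaw":0},{"dx":0,"dy":0,"dz":0,"yaw":0},{"dx":0,"dy":0,"dz":0,"yaw":0},{"dx":0,"dy":0,"dz":0,"yaw":0}])

```text
clock: 20.4
position: [0.4799, -0.2557, 0.1366]
orientation: [3.141, 0.001, 1.57]
force: [-2.6, 0.2, 5.0]
finger_gap: 0.0284
grasp_force: 60.3
```

>>> move_arm(steps=[{"dx":0,"dy":0,"dz":0,"yaw":0},{"dx":0,"dy":0,"dz":0,"yaw":0},{"dx":0,"dy":0,"dz":0,"yaw":0},{"dx":0,"dy":0,"dz":0,"yaw":0},{"dx":0,"dy":0,"dz":-0.1,"yaw":0}], claw=0.6)

```text
clock: 20.82
position: [0.4795, -0.2553, 0.138]
orientation: [-3.141, -0.0, 1.57]
force: [-0.7, -0.6, 0.7]
finger_gap: 0.0685
grasp_force: 0.0
```

>>> move_arm(steps=[{"dx":0,"dy":0,"dz":-0.3,"yaw":0},{"dx":0,"dy":0,"dz":-0.6,"yaw":0},{"dx":0,"dy":0,"dz":-0.8,"yaw":0},{"dx":0.4,"dy":0,"dz":-0.2,"yaw":0},{"dx":0.7,"dy":0.14,"dz":0,"yaw":0}])

```text
clock: 21.23
position: [0.4834, -0.2285, 0.1877]
orientation: [3.139, 0.002, 1.568]
force: [-0.1, -0.2, -0.5]
finger_gap: 0.0682
grasp_force: 0.0
```

>>> move_arm(steps=[{"dx":1,"dy":0.4,"dz":0,"yaw":0},{"dx":1,"dy":0.4,"dz":0,"yaw":0},{"dx":1,"dy":0.4,"dz":0,"yaw":0},{"dx":1,"dy":0.4,"dz":0,"yaw":0},{"dx":1,"dy":0.4,"dz":0,"yaw":0}])

```text
clock: 21.65
position: [0.5334, -0.1011, 0.1859]
orientation: [3.141, -0.0, 1.57]
force: [0.3, -0.4, 0.0]
finger_gap: 0.0681
grasp_force: 0.0
```

>>> move_arm(steps=[{"dx":1,"dy":0.4,"dz":0,"yaw":0},{"dx":1,"dy":0.4,"dz":0,"yaw":0},{"dx":1,"dy":0.4,"dz":0,"yaw":0},{"dx":1,"dy":0.4,"dz":0,"yaw":0},{"dx":0.5,"dy":0,"dz":0,"yaw":0}])

```text
clock: 22.07
position: [0.574, 0.0125, 0.1857]
orientation: [3.141, -0.0, 1.572]
force: [0.4, 0.5, -0.1]
finger_gap: 0.0685
grasp_force: 0.0
```

>>> move_arm(steps=[{"dx":0.3,"dy":0,"dz":0.4,"yaw":0},{"dx":0,"dy":0,"dz":0.6,"yaw":0},{"dx":0,"dy":0,"dz":0.3,"yaw":0},{"dx":0,"dy":0,"dz":0,"yaw":0},{"dx":0,"dy":0,"dz":0,"yaw":0}])

```text
clock: 22.48
position: [0.5731, 0.0164, 0.153]
orientation: [-3.141, 0.0, 1.569]
force: [-0.9, -0.8, -0.0]
finger_gap: 0.0683
grasp_force: 0.0
```

Run:
```python
from h import *
t=env.camera("top"); c=env.camera("side")
a=t["pixels"][150:290,190:420].repeat(3,0).repeat(3,1); b=cv2.resize(c["pixels"][110:250,180:350],(690,568))
cv2.imwrite("pics/t3.png",a[...,::-1]); cv2.imwrite("pics/s3.png",b[...,::-1])
print(env.read_state()["position"])
```

```text
[0.57354451 0.01645972 0.15389444]
```

View pics/s3.png

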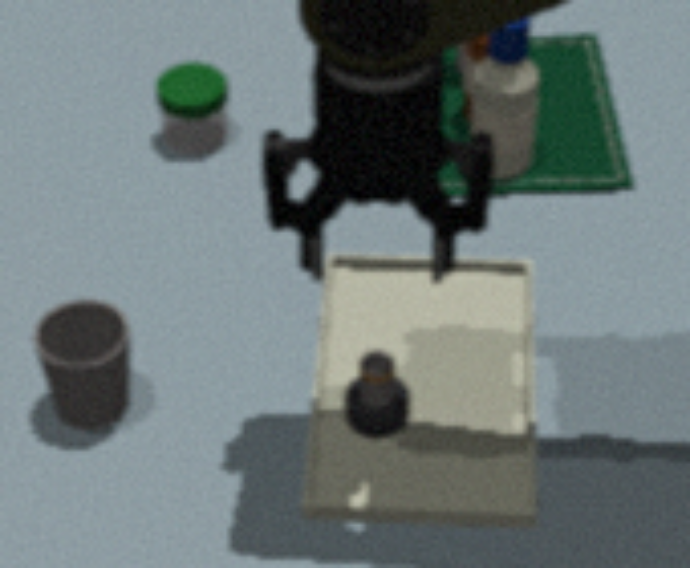

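The side crop shows the die at (377,395), centred between the open fingertips at columns 312 and 445. Blue stands upright on the mat.

>>> move_arm(steps=[{"dx":0,"dy":0,"dz":0.7,"yaw":0},{"dx":0,"dy":0,"dz":1,"yaw":0},{"dx":0,"dy":0,"dz":1,"yaw":0},{"dx":0,"dy":0,"dz":0.7,"yaw":0},{"dx":0,"dy":0,"dz":0.4,"yaw":0}])

```text
clock: 23.0
position: [0.5729, 0.0167, 0.0568]
orientation: [-3.14, -0.0, 1.569]
force: [-0.1, -0.8, 0.2]
finger_gap: 0.0687
grasp_force: 0.0
```

>>> move_arm(steps=[{"dx":0,"dy":0,"dz":0,"yaw":0},{"dx":0,"dy":0,"dz":0,"yaw":0},{"dx":0,"dy":0,"dz":0,"yaw":0},{"dx":0,"dy":0,"dz":0,"yaw":0},{"dx":0,"dy":0,"dz":0,"yaw":0}], claw=-0.3)

```text
clock: 23.42
position: [0.5739, 0.0169, 0.0594]
orientation: [3.14, 0.0, 1.57]
force: [0.1, -0.1, 0.5]
finger_gap: 0.0303
grasp_force: 0.0
```

>>> move_arm(steps=[{"dx":0,"dy":0,"dz":0,"yaw":0},{"dx":0,"dy":0,"dz":0,"yaw":0},{"dx":0,"dy":0,"dz":0,"yaw":0},{"dx":0,"dy":0,"dz":0,"yaw":0},{"dx":0,"dy":0,"dz":0,"yaw":0}], claw=-1)

```text
clock: 23.83
position: [0.5738, 0.017, 0.0593]
orientation: [3.14, 0.0, 1.57]
force: [-2.4, -0.4, 6.0]
finger_gap: 0.0221
grasp_force: 58.5
```

>>> move_arm(steps=[{"dx":0,"dy":0,"dz":-0.2,"yaw":0},{"dx":0,"dy":0,"dz":-0.4,"yaw":0},{"dx":0,"dy":0,"dz":-0.6,"yaw":0},{"dx":0,"dy":0,"dz":-0.6,"yaw":0},{"dx":0,"dy":0,"dz":-0.2,"yaw":0}])

```text
clock: 24.25
position: [0.5742, 0.017, 0.111]
orientation: [3.139, 0.0, 1.57]
force: [0.6, 0.5, -2.9]
finger_gap: 0.0218
grasp_force: 59.3
```

>>> move_arm(steps=[{"dx":0.4,"dy":0,"dz":0,"yaw":0},{"dx":0.7,"dy":0,"dz":0,"yaw":0},{"dx":1,"dy":-0.28,"dz":0,"yaw":0},{"dx":1,"dy":-0.28,"dz":0,"yaw":0},{"dx":1,"dy":-0.28,"dz":0,"yaw":0}])

```text
clock: 24.67
position: [0.5516, 0.121, 0.1075]
orientation: [-3.14, 0.0, 1.57]
force: [0.4, -0.5, -4.0]
finger_gap: 0.0216
grasp_force: 59.3
```

>>> move_arm(steps=[{"dx":1,"dy":-0.28,"dz":0,"yaw":0},{"dx":1,"dy":-0.28,"dz":0,"yaw":0},{"dx":1,"dy":-0.28,"dz":0,"yaw":0},{"dx":1,"dy":-0.28,"dz":0,"yaw":0},{"dx":1,"dy":-0.28,"dz":0,"yaw":0}])

```text
clock: 25.08
position: [0.5165, 0.2462, 0.1075]
orientation: [-3.14, 0.0, 1.57]
force: [0.1, 0.3, -3.9]
finger_gap: 0.022
grasp_force: 59.3
```

>>> move_arm(steps=[{"dx":1,"dy":-0.28,"dz":0,"yaw":0},{"dx":0.6,"dy":0,"dz":0,"yaw":0},{"dx":0.3,"dy":0,"dz":0,"yaw":0},{"dx":0,"dy":0,"dz":0,"yaw":0},{"dx":0,"dy":0,"dz":0,"yaw":0}])

```text
clock: 25.5
position: [0.5107, 0.2915, 0.1078]
orientation: [-3.141, 0.001, 1.57]
force: [-0.7, -0.7, -4.8]
finger_gap: 0.0223
grasp_force: 59.3
```

>>> move_arm(steps=[{"dx":0,"dy":0,"dz":0.3,"yaw":0},{"dx":0,"dy":0,"dz":0.5,"yaw":0},{"dx":0,"dy":0,"dz":0.4,"yaw":0},{"dx":0,"dy":0,"dz":0.2,"yaw":0},{"dx":0,"dy":0,"dz":0,"yaw":0}])

```text
clock: 25.92
position: [0.51, 0.2913, 0.0712]
orientation: [-3.139, 0.001, 1.569]
force: [-0.2, 0.6, -3.7]
finger_gap: 0.0221
grasp_force: 59.3
```

Run:
```python
from h import *
c=env.camera("side"); b=cv2.resize(c["pixels"][220:350,200:360],(690,560))
cv2.imwrite("pics/s4.png",b[...,::-1]); s=env.read_state();print(s["position"],s["force"])
```

```text
[0.51038062 0.29161341 0.07227416] [-0.07472407 -0.30611423 -4.40880292]
```

View pics/s4.png

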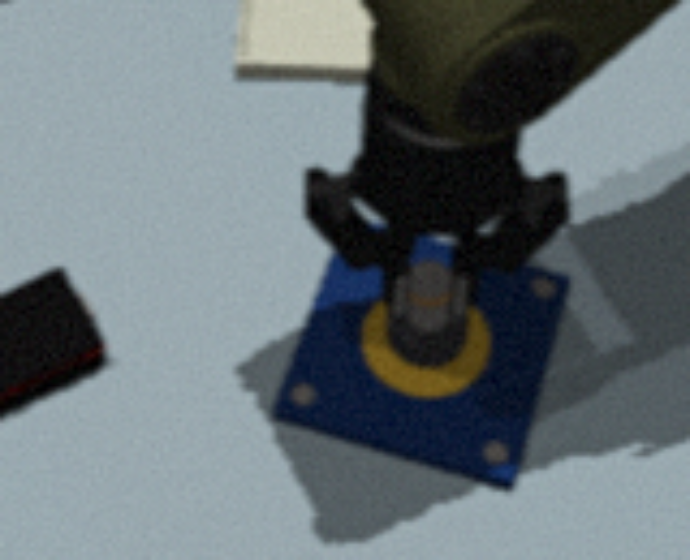

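The side crop shows the die upright in the jaws, with its foot centred over the yellow disc at about (427,342). I'll lower it the rest of the way.

>>> move_arm(steps=[{"dx":0.02,"dy":0,"dz":0.1,"yaw":0},{"dx":0,"dy":0,"dz":0.08,"yaw":0},{"dx":0,"dy":0,"dz":0.04,"yaw":0},{"dx":0,"dy":0,"dz":0,"yaw":0},{"dx":0,"dy":0,"dz":0,"yaw":0}])

```text
clock: 26.38
position: [0.5107, 0.2926, 0.0679]
orientation: [3.141, -0.0, 1.57]
force: [-0.2, -0.2, -4.1]
finger_gap: 0.0218
grasp_force: 59.3
```

>>> move_arm(steps=[{"dx":0,"dy":0,"dz":0.02,"yaw":0},{"dx":0,"dy":0,"dz":0.02,"yaw":0},{"dx":0,"dy":0,"dz":0,"yaw":0},{"dx":0,"dy":0,"dz":0,"yaw":0},{"dx":0,"dy":0,"dz":0,"yaw":0}])

```text
clock: 26.8
position: [0.5108, 0.2927, 0.0673]
orientation: [3.141, -0.0, 1.57]
force: [-3.8, -0.3, 5.9]
finger_gap: 0.0223
grasp_force: 60.1
```

>>> move_arm(steps=[{"dx":0,"dy":0,"dz":0,"yaw":0},{"dx":0,"dy":0,"dz":0,"yaw":0},{"dx":0,"dy":0,"dz":0,"yaw":0},{"dx":0,"dy":0,"dz":0,"yaw":0},{"dx":0,"dy":0,"dz":-0.1,"yaw":0}], claw=0.6)

```text
clock: 27.22
position: [0.5105, 0.2924, 0.0689]
orientation: [-3.141, 0.0, 1.57]
force: [-1.3, -0.1, 0.2]
finger_gap: 0.0685
grasp_force: 0.0
```

>>> move_arm(steps=[{"dx":0,"dy":0,"dz":-0.4,"yaw":0},{"dx":0,"dy":0,"dz":-0.9,"yaw":0},{"dx":0,"dy":0,"dz":-1,"yaw":0},{"dx":0,"dy":0,"dz":-1,"yaw":0},{"dx":-0.4,"dy":0,"dz":-1,"yaw":0}])

```text
clock: 27.63
position: [0.5104, 0.2834, 0.1789]
orientation: [3.141, -0.001, 1.571]
force: [0.3, -0.2, -0.6]
finger_gap: 0.0683
grasp_force: 0.0
```

>>> move_arm(steps=[{"dx":-0.5,"dy":0,"dz":-0.6,"yaw":0},{"dx":-1,"dy":0,"dz":0,"yaw":0},{"dx":-1,"dy":0,"dz":0,"yaw":0},{"dx":-1,"dy":0,"dz":0,"yaw":0},{"dx":-1,"dy":0,"dz":0,"yaw":0}])

```text
clock: 28.05
position: [0.5104, 0.169, 0.1928]
orientation: [3.141, -0.0, 1.57]
force: [0.6, -0.5, -0.8]
finger_gap: 0.0682
grasp_force: 0.0
```

>>> move_arm(steps=[{"dx":-1,"dy":0,"dz":0,"yaw":0},{"dx":-1,"dy":0,"dz":0,"yaw":0},{"dx":-1,"dy":0,"dz":0,"yaw":0},{"dx":-1,"dy":0,"dz":0,"yaw":0},{"dx":-1,"dy":0,"dz":0,"yaw":0}])

```text
clock: 28.47
position: [0.5103, 0.0438, 0.1928]
orientation: [3.141, -0.0, 1.57]
force: [-0.6, 0.1, -0.2]
finger_gap: 0.0681
grasp_force: 0.0
```

>>> move_arm(steps=[{"dx":-1,"dy":-0.2,"dz":0,"yaw":0},{"dx":-1,"dy":-0.2,"dz":0,"yaw":0},{"dx":-1,"dy":-0.2,"dz":0,"yaw":0},{"dx":-1,"dy":-0.2,"dz":0,"yaw":0},{"dx":-1,"dy":-0.2,"dz":0,"yaw":0}])

```text
clock: 28.88
position: [0.485, -0.0811, 0.1928]
orientation: [3.141, 0.0, 1.57]
force: [0.7, -0.1, 0.1]
finger_gap: 0.0687
grasp_force: 0.0
```

>>> move_arm(steps=[{"dx":-1,"dy":-0.2,"dz":0,"yaw":0},{"dx":-1,"dy":0,"dz":0,"yaw":0},{"dx":-1,"dy":0,"dz":0,"yaw":0},{"dx":-1,"dy":0,"dz":0,"yaw":0},{"dx":-1,"dy":0,"dz":0,"yaw":0}])

```text
clock: 29.3
position: [0.4801, -0.2062, 0.1928]
orientation: [3.141, 0.0, 1.57]
force: [0.6, 0.5, 0.0]
finger_gap: 0.0683
grasp_force: 0.0
```

>>> move_arm(steps=[{"dx":-1,"dy":0,"dz":0,"yaw":0},{"dx":-0.7,"dy":0,"dz":0,"yaw":0},{"dx":-0.3,"dy":0,"dz":0,"yaw":0},{"dx":0,"dy":0,"dz":0,"yaw":0},{"dx":0,"dy":0,"dz":0,"yaw":0}])

```text
clock: 29.72
position: [0.4801, -0.2545, 0.1921]
orientation: [3.141, -0.0, 1.57]
force: [0.1, 0.1, 0.0]
finger_gap: 0.0682
grasp_force: 0.0
```

Run:
```python
from h import *
c=env.camera("side"); t=env.camera("top")
b=cv2.resize(c["pixels"][110:350,200:360],(400,600)); a=cv2.resize(t["pixels"][180:260,110:190],(400,400)); a=np.vstack([a,np.zeros((200,400,3),np.uint8)])
cv2.imwrite("pics/s5.png",np.hstack([a,b])[...,::-1])
for q in blobs(t,(18,120,120),(35,255,255)): print(cv2.boundingRect(q))
print(env.read_state()["position"],togo((.4799,-.2557,.1366)))
```

```text
(135, 212, 23, 23)
[ 0.48029781 -0.25393058  0.1920277 ] [-0.07 -0.02  2.22]
```

View pics/s5.png

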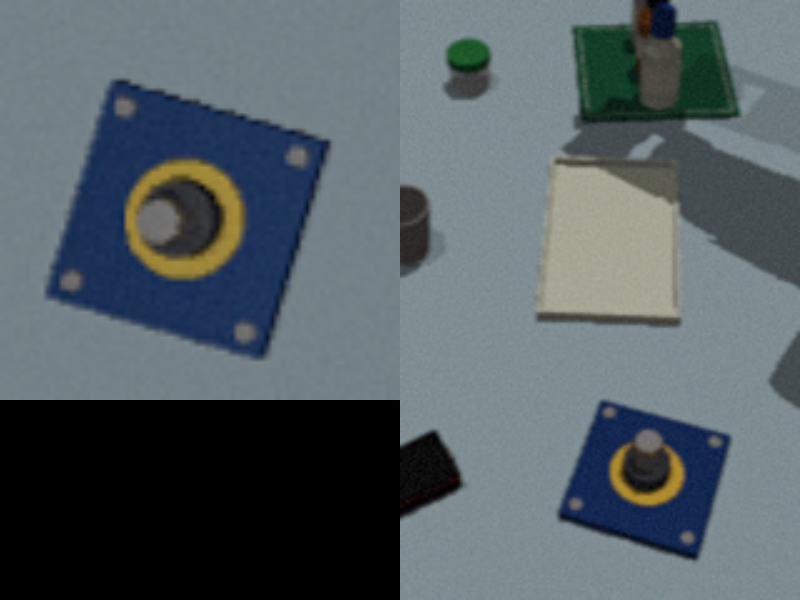

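The die stands upright with a yellow ring visible all round it. Its foot is at (185,218) in the left panel and (647,468) in the right. The tray is empty and blue is on the mat. Now the bottles go back, blue first.

>>> move_arm(steps=[{"dx":-0.06,"dy":0,"dz":0.5,"yaw":0},{"dx":0,"dy":0,"dz":0.8,"yaw":0},{"dx":0,"dy":0,"dz":0.6,"yaw":0},{"dx":0,"dy":0,"dz":0.3,"yaw":0},{"dx":0,"dy":0,"dz":0,"yaw":0}])

```text
clock: 30.23
position: [0.4798, -0.2554, 0.1355]
orientation: [-3.139, -0.001, 1.571]
force: [0.4, 0.4, 0.2]
finger_gap: 0.0684
grasp_force: 0.0
```

>>> move_arm(steps=[{"dx":0,"dy":0,"dz":0,"yaw":0},{"dx":0,"dy":0,"dz":0,"yaw":0},{"dx":0,"dy":0,"dz":0,"yaw":0},{"dx":0,"dy":0,"dz":0,"yaw":0},{"dx":0,"dy":0,"dz":0,"yaw":0}], claw=-0.2)

```text
clock: 30.65
position: [0.4803, -0.2565, 0.1373]
orientation: [3.141, 0.0, 1.57]
force: [-0.2, 1.0, 0.2]
finger_gap: 0.0345
grasp_force: 0.0
```

>>> move_arm(steps=[{"dx":0,"dy":0,"dz":0,"yaw":0},{"dx":0,"dy":0,"dz":0,"yaw":0},{"dx":0,"dy":0,"dz":0,"yaw":0},{"dx":0,"dy":0,"dz":0,"yaw":0},{"dx":0,"dy":0,"dz":0,"yaw":0}], claw=-1)

```text
clock: 31.07
position: [0.4803, -0.2566, 0.1374]
orientation: [3.141, 0.001, 1.57]
force: [-2.0, 0.5, 5.2]
finger_gap: 0.0284
grasp_force: 59.0
```

>>> move_arm(steps=[{"dx":0,"dy":0,"dz":-0.2,"yaw":0},{"dx":0,"dy":0,"dz":-0.4,"yaw":0},{"dx":0,"dy":0,"dz":-0.6,"yaw":0},{"dx":0,"dy":0,"dz":-0.6,"yaw":0},{"dx":0,"dy":0,"dz":-0.2,"yaw":0}])

```text
clock: 31.48
position: [0.4807, -0.2568, 0.1894]
orientation: [3.139, 0.002, 1.57]
force: [0.1, -0.8, -1.2]
finger_gap: 0.0284
grasp_force: 59.5
```

>>> move_arm(steps=[{"dx":0.5,"dy":0,"dz":0,"yaw":0},{"dx":0.8,"dy":0,"dz":0,"yaw":0},{"dx":1,"dy":0.15,"dz":0,"yaw":0},{"dx":1,"dy":0.15,"dz":0,"yaw":0},{"dx":1,"dy":0.15,"dz":0,"yaw":0}])

```text
clock: 31.9
position: [0.4911, -0.1472, 0.1862]
orientation: [-3.141, -0.001, 1.57]
force: [-0.5, -0.0, -2.7]
finger_gap: 0.0287
grasp_force: 59.5
```

>>> move_arm(steps=[{"dx":1,"dy":0.15,"dz":0,"yaw":0},{"dx":1,"dy":0.15,"dz":0,"yaw":0},{"dx":1,"dy":0.15,"dz":0,"yaw":0},{"dx":1,"dy":0.15,"dz":0,"yaw":0},{"dx":1,"dy":0.15,"dz":0,"yaw":0}])

```text
clock: 32.32
position: [0.5098, -0.0221, 0.1862]
orientation: [-3.141, -0.0, 1.57]
force: [0.9, 0.1, -2.1]
finger_gap: 0.0283
grasp_force: 59.5
```

>>> move_arm(steps=[{"dx":1,"dy":0.15,"dz":0,"yaw":0},{"dx":1,"dy":0.15,"dz":0,"yaw":0},{"dx":0.8,"dy":0,"dz":0,"yaw":0},{"dx":0.4,"dy":0,"dz":0,"yaw":0},{"dx":0,"dy":0,"dz":0,"yaw":0}])

```text
clock: 32.73
position: [0.5174, 0.0579, 0.1863]
orientation: [-3.141, -0.0, 1.572]
force: [-0.6, -0.4, -2.4]
finger_gap: 0.0282
grasp_force: 59.4
```

>>> move_arm(steps=[{"dx":0,"dy":0,"dz":0.4,"yaw":0},{"dx":0,"dy":0,"dz":0.6,"yaw":0},{"dx":0,"dy":0,"dz":0.5,"yaw":0},{"dx":0,"dy":0,"dz":0.2,"yaw":0},{"dx":0,"dy":0,"dz":0.1,"yaw":0}])

```text
clock: 33.15
position: [0.5174, 0.0552, 0.1405]
orientation: [-3.14, 0.0, 1.569]
force: [0.2, 0.4, -1.9]
finger_gap: 0.0283
grasp_force: 59.4
```

>>> move_arm(steps=[{"dx":0,"dy":0,"dz":0.08,"yaw":0},{"dx":0,"dy":0,"dz":0.06,"yaw":0},{"dx":0,"dy":0,"dz":0.03,"yaw":0},{"dx":0,"dy":0,"dz":0,"yaw":0},{"dx":0,"dy":0,"dz":0,"yaw":0}])

```text
clock: 33.57
position: [0.5181, 0.056, 0.1379]
orientation: [3.141, -0.0, 1.57]
force: [-0.7, -0.5, -1.9]
finger_gap: 0.0282
grasp_force: 59.4
```

>>> move_arm(steps=[{"dx":0,"dy":0,"dz":0.02,"yaw":0},{"dx":0,"dy":0,"dz":0.02,"yaw":0},{"dx":0,"dy":0,"dz":0,"yaw":0},{"dx":0,"dy":0,"dz":0,"yaw":0},{"dx":0,"dy":0,"dz":0,"yaw":0}])

```text
clock: 33.98
position: [0.5182, 0.0561, 0.1374]
orientation: [3.14, -0.0, 1.57]
force: [-2.2, 0.8, 6.5]
finger_gap: 0.0283
grasp_force: 60.5
```

>>> move_arm(steps=[{"dx":0,"dy":0,"dz":0,"yaw":0},{"dx":0,"dy":0,"dz":0,"yaw":0},{"dx":0,"dy":0,"dz":0,"yaw":0},{"dx":0,"dy":0,"dz":0,"yaw":0},{"dx":0,"dy":0,"dz":-0.1,"yaw":0}], claw=0.6)

```text
clock: 34.4
position: [0.5178, 0.056, 0.1387]
orientation: [-3.141, 0.0, 1.57]
force: [-0.2, -0.2, 0.4]
finger_gap: 0.0683
grasp_force: 0.0
```

>>> move_arm(steps=[{"dx":0,"dy":0,"dz":-0.3,"yaw":0},{"dx":0,"dy":0,"dz":-0.6,"yaw":0},{"dx":0,"dy":0,"dz":-0.8,"yaw":0},{"dx":-0.4,"dy":0,"dz":-0.2,"yaw":0},{"dx":-0.7,"dy":0,"dz":0,"yaw":0}])

```text
clock: 34.82
position: [0.5186, 0.0288, 0.1885]
orientation: [3.138, -0.0, 1.572]
force: [0.4, -1.5, 0.8]
finger_gap: 0.0684
grasp_force: 0.0
```

>>> move_arm(steps=[{"dx":-1,"dy":-0.13,"dz":0,"yaw":0},{"dx":-1,"dy":-0.13,"dz":0,"yaw":0},{"dx":-1,"dy":-0.13,"dz":0,"yaw":0},{"dx":-1,"dy":-0.13,"dz":0,"yaw":0},{"dx":-1,"dy":-0.13,"dz":0,"yaw":0}])

```text
clock: 35.23
position: [0.5011, -0.0982, 0.1866]
orientation: [3.141, 0.0, 1.57]
force: [0.4, 0.2, -0.2]
finger_gap: 0.0685
grasp_force: 0.0
```

>>> move_arm(steps=[{"dx":-1,"dy":-0.13,"dz":0,"yaw":0},{"dx":-1,"dy":-0.13,"dz":0,"yaw":0},{"dx":-1,"dy":-0.13,"dz":0,"yaw":0},{"dx":-1,"dy":-0.13,"dz":0,"yaw":0},{"dx":-1,"dy":-0.13,"dz":0,"yaw":0}])

```text
clock: 35.65
position: [0.4846, -0.2232, 0.1865]
orientation: [3.141, 0.0, 1.57]
force: [1.0, -0.3, 0.0]
finger_gap: 0.0681
grasp_force: 0.0
```

>>> move_arm(steps=[{"dx":-1,"dy":-0.03,"dz":0,"yaw":0},{"dx":-1,"dy":0,"dz":0,"yaw":0},{"dx":-1,"dy":0,"dz":0,"yaw":0},{"dx":-0.6,"dy":0,"dz":0,"yaw":0},{"dx":-0.22,"dy":0,"dz":0,"yaw":0}])

```text
clock: 36.07
position: [0.4838, -0.319, 0.1863]
orientation: [-3.141, 0.0, 1.568]
force: [-0.6, -0.7, -0.3]
finger_gap: 0.0682
grasp_force: 0.0
```

>>> move_arm(steps=[{"dx":0,"dy":0,"dz":0.1,"yaw":0},{"dx":0,"dy":0,"dz":0,"yaw":0},{"dx":0,"dy":0,"dz":0,"yaw":0},{"dx":0,"dy":0,"dz":0,"yaw":0},{"dx":0,"dy":0,"dz":0,"yaw":0}])

```text
clock: 36.48
position: [0.4846, -0.3162, 0.1842]
orientation: [3.141, 0.0, 1.571]
force: [0.2, -0.4, -0.2]
finger_gap: 0.0682
grasp_force: 0.0
```

>>> move_arm(steps=[{"dx":0,"dy":0,"dz":0.4,"yaw":0},{"dx":0,"dy":0,"dz":0.8,"yaw":0},{"dx":0,"dy":0,"dz":0.5,"yaw":0},{"dx":0,"dy":0,"dz":0.2,"yaw":0},{"dx":0,"dy":0,"dz":0,"yaw":0}])

```text
clock: 36.9
position: [0.4839, -0.3165, 0.1349]
orientation: [-3.139, -0.002, 1.57]
force: [0.2, 0.3, 0.9]
finger_gap: 0.0685
grasp_force: 0.0
```

>>> move_arm(steps=[{"dx":0,"dy":0,"dz":0,"yaw":0},{"dx":0,"dy":0,"dz":0,"yaw":0},{"dx":0,"dy":0,"dz":0,"yaw":0},{"dx":0,"dy":0,"dz":0,"yaw":0},{"dx":0,"dy":0,"dz":0,"yaw":0}], claw=-0.2)

```text
clock: 37.32
position: [0.4845, -0.317, 0.137]
orientation: [3.141, 0.0, 1.57]
force: [0.3, -0.1, 0.4]
finger_gap: 0.0343
grasp_force: 0.0
```

>>> move_arm(steps=[{"dx":0,"dy":0,"dz":0,"yaw":0},{"dx":0,"dy":0,"dz":0,"yaw":0},{"dx":0,"dy":0,"dz":0,"yaw":0},{"dx":0,"dy":0,"dz":0,"yaw":0},{"dx":0,"dy":0,"dz":0,"yaw":0}], claw=-1)

```text
clock: 37.73
position: [0.4845, -0.3171, 0.1371]
orientation: [3.141, 0.001, 1.57]
force: [-1.0, 1.5, 6.0]
finger_gap: 0.0279
grasp_force: 59.0
```

>>> move_arm(steps=[{"dx":0,"dy":0,"dz":-0.2,"yaw":0},{"dx":0,"dy":0,"dz":-0.4,"yaw":0},{"dx":0,"dy":0,"dz":-0.6,"yaw":0},{"dx":0,"dy":0,"dz":-0.6,"yaw":0},{"dx":0,"dy":0,"dz":-0.2,"yaw":0}])

```text
clock: 38.15
position: [0.4849, -0.3173, 0.1892]
orientation: [3.139, 0.002, 1.57]
force: [-0.7, -0.6, -1.1]
finger_gap: 0.0282
grasp_force: 59.3
```

>>> move_arm(steps=[{"dx":0.5,"dy":0.02,"dz":0,"yaw":0},{"dx":0.8,"dy":0,"dz":0,"yaw":0},{"dx":1,"dy":0.13,"dz":0,"yaw":0},{"dx":1,"dy":0.13,"dz":0,"yaw":0},{"dx":1,"dy":0.13,"dz":0,"yaw":0}])

```text
clock: 38.57
position: [0.4943, -0.2076, 0.1858]
orientation: [-3.141, -0.001, 1.57]
force: [0.6, -0.1, -2.4]
finger_gap: 0.0287
grasp_force: 59.4
```

>>> move_arm(steps=[{"dx":1,"dy":0.13,"dz":0,"yaw":0},{"dx":1,"dy":0.13,"dz":0,"yaw":0},{"dx":1,"dy":0.13,"dz":0,"yaw":0},{"dx":1,"dy":0.13,"dz":0,"yaw":0},{"dx":1,"dy":0.13,"dz":0,"yaw":0}])

```text
clock: 38.98
position: [0.5105, -0.0825, 0.1859]
orientation: [-3.141, -0.0, 1.57]
force: [0.1, -0.1, -1.5]
finger_gap: 0.0284
grasp_force: 59.4
```

>>> move_arm(steps=[{"dx":1,"dy":0.13,"dz":0,"yaw":0},{"dx":1,"dy":0.13,"dz":0,"yaw":0},{"dx":0.7,"dy":0,"dz":0,"yaw":0},{"dx":0.3,"dy":0,"dz":0,"yaw":0},{"dx":0,"dy":0,"dz":0,"yaw":0}])

```text
clock: 39.4
position: [0.5172, -0.0079, 0.1861]
orientation: [-3.141, -0.0, 1.572]
force: [-0.1, -0.3, -2.2]
finger_gap: 0.0282
grasp_force: 59.3
```

>>> move_arm(steps=[{"dx":0,"dy":0,"dz":0.4,"yaw":0},{"dx":0,"dy":0,"dz":0.6,"yaw":0},{"dx":0,"dy":0,"dz":0.5,"yaw":0},{"dx":0,"dy":0,"dz":0.2,"yaw":0},{"dx":0,"dy":0,"dz":0.1,"yaw":0}])

```text
clock: 39.82
position: [0.5171, -0.0103, 0.1402]
orientation: [-3.14, -0.0, 1.569]
force: [-0.1, -0.1, -1.9]
finger_gap: 0.0281
grasp_force: 59.4
```

>>> move_arm(steps=[{"dx":0,"dy":0,"dz":0.08,"yaw":0},{"dx":0,"dy":0,"dz":0.06,"yaw":0},{"dx":0,"dy":0,"dz":0.03,"yaw":0},{"dx":0,"dy":0,"dz":0,"yaw":0},{"dx":0,"dy":0,"dz":0,"yaw":0}])

```text
clock: 40.23
position: [0.5178, -0.0095, 0.1376]
orientation: [3.141, 0.0, 1.57]
force: [0.1, -0.0, -1.1]
finger_gap: 0.0285
grasp_force: 59.4
```

>>> move_arm(steps=[{"dx":0,"dy":0,"dz":0.02,"yaw":0},{"dx":0,"dy":0,"dz":0.02,"yaw":0},{"dx":0,"dy":0,"dz":0,"yaw":0},{"dx":0,"dy":0,"dz":0,"yaw":0},{"dx":0,"dy":0,"dz":0,"yaw":0}])

```text
clock: 40.65
position: [0.5179, -0.0095, 0.1371]
orientation: [3.14, 0.0, 1.57]
force: [-3.1, 0.7, 6.3]
finger_gap: 0.0283
grasp_force: 60.3
```

>>> move_arm(steps=[{"dx":0,"dy":0,"dz":0,"yaw":0},{"dx":0,"dy":0,"dz":0,"yaw":0},{"dx":0,"dy":0,"dz":0,"yaw":0},{"dx":0,"dy":0,"dz":0,"yaw":0},{"dx":0,"dy":0,"dz":-0.1,"yaw":0}], claw=0.6)

```text
clock: 41.07
position: [0.5175, -0.0095, 0.1385]
orientation: [-3.141, -0.0, 1.57]
force: [-0.1, -0.2, -0.7]
finger_gap: 0.0679
grasp_force: 0.0
```

>>> move_arm(steps=[{"dx":0,"dy":0,"dz":-0.3,"yaw":0},{"dx":0,"dy":0,"dz":-0.6,"yaw":0},{"dx":0,"dy":0,"dz":-0.8,"yaw":0},{"dx":-0.4,"dy":0,"dz":-0.2,"yaw":0},{"dx":-0.7,"dy":0,"dz":0,"yaw":0}])

```text
clock: 41.48
position: [0.5183, -0.0368, 0.1883]
orientation: [3.138, 0.0, 1.572]
force: [0.9, -0.6, -0.2]
finger_gap: 0.0688
grasp_force: 0.0
```

>>> move_arm(steps=[{"dx":-1,"dy":-0.12,"dz":0,"yaw":0},{"dx":-1,"dy":-0.12,"dz":0,"yaw":0},{"dx":-1,"dy":-0.12,"dz":0,"yaw":0},{"dx":-1,"dy":-0.12,"dz":0,"yaw":0},{"dx":-1,"dy":-0.12,"dz":0,"yaw":0}])

```text
clock: 41.9
position: [0.502, -0.1637, 0.1863]
orientation: [3.141, 0.0, 1.57]
force: [-0.3, 0.3, 0.5]
finger_gap: 0.0684
grasp_force: 0.0
```

>>> move_arm(steps=[{"dx":-1,"dy":-0.12,"dz":0,"yaw":0},{"dx":-1,"dy":-0.12,"dz":0,"yaw":0},{"dx":-1,"dy":-0.12,"dz":0,"yaw":0},{"dx":-1,"dy":-0.12,"dz":0,"yaw":0},{"dx":-1,"dy":-0.1,"dz":0,"yaw":0}])

```text
clock: 42.32
position: [0.4872, -0.2888, 0.1863]
orientation: [3.142, 0.0, 1.57]
force: [0.3, 0.4, 0.3]
finger_gap: 0.068
grasp_force: 0.0
```

>>> move_arm(steps=[{"dx":-1,"dy":0,"dz":0,"yaw":0},{"dx":-1,"dy":0,"dz":0,"yaw":0},{"dx":-0.9,"dy":0,"dz":0,"yaw":0},{"dx":-0.5,"dy":0,"dz":0,"yaw":0},{"dx":-0.3,"dy":0,"dz":0,"yaw":0}])

```text
clock: 42.73
position: [0.4872, -0.381, 0.186]
orientation: [-3.141, -0.0, 1.569]
force: [-0.5, 0.1, 0.7]
finger_gap: 0.0682
grasp_force: 0.0
```

>>> move_arm(steps=[{"dx":0,"dy":0,"dz":0.1,"yaw":0},{"dx":0,"dy":0,"dz":0,"yaw":0},{"dx":0,"dy":0,"dz":0,"yaw":0},{"dx":0,"dy":0,"dz":0,"yaw":0},{"dx":0,"dy":0,"dz":0,"yaw":0}])

```text
clock: 43.15
position: [0.4881, -0.3787, 0.184]
orientation: [3.141, 0.0, 1.571]
force: [0.0, 0.3, 0.6]
finger_gap: 0.068
grasp_force: 0.0
```

>>> move_arm(steps=[{"dx":0,"dy":0,"dz":0.4,"yaw":0},{"dx":0,"dy":0,"dz":0.8,"yaw":0},{"dx":0,"dy":0,"dz":0.5,"yaw":0},{"dx":0,"dy":0,"dz":0.2,"yaw":0},{"dx":0,"dy":0,"dz":0,"yaw":0}])

```text
clock: 43.57
position: [0.4874, -0.379, 0.1346]
orientation: [-3.139, -0.002, 1.57]
force: [0.3, -0.6, 0.5]
finger_gap: 0.0685
grasp_force: 0.0
```

>>> move_arm(steps=[{"dx":0,"dy":0,"dz":0,"yaw":0},{"dx":0,"dy":0,"dz":0,"yaw":0},{"dx":0,"dy":0,"dz":0,"yaw":0},{"dx":0,"dy":0,"dz":0,"yaw":0},{"dx":0,"dy":0,"dz":0,"yaw":0}], claw=-0.2)

```text
clock: 43.98
position: [0.4879, -0.3795, 0.1367]
orientation: [3.141, 0.0, 1.57]
force: [-0.5, -0.4, -0.7]
finger_gap: 0.0341
grasp_force: 0.0
```

>>> move_arm(steps=[{"dx":0,"dy":0,"dz":0,"yaw":0},{"dx":0,"dy":0,"dz":0,"yaw":0},{"dx":0,"dy":0,"dz":0,"yaw":0},{"dx":0,"dy":0,"dz":0,"yaw":0},{"dx":0,"dy":0,"dz":0,"yaw":0}], claw=-1)

```text
clock: 44.4
position: [0.488, -0.3796, 0.1369]
orientation: [3.141, 0.001, 1.57]
force: [0.2, 0.2, 6.2]
finger_gap: 0.0283
grasp_force: 59.2
```

>>> move_arm(steps=[{"dx":0,"dy":0,"dz":-0.2,"yaw":0},{"dx":0,"dy":0,"dz":-0.4,"yaw":0},{"dx":0,"dy":0,"dz":-0.6,"yaw":0},{"dx":0,"dy":0,"dz":-0.6,"yaw":0},{"dx":0,"dy":0,"dz":-0.2,"yaw":0}])

```text
clock: 44.82
position: [0.4883, -0.3799, 0.189]
orientation: [3.139, 0.002, 1.57]
force: [0.1, -0.4, -1.1]
finger_gap: 0.0284
grasp_force: 59.4
```

>>> move_arm(steps=[{"dx":0.4,"dy":0.02,"dz":0,"yaw":0},{"dx":0.7,"dy":0,"dz":0,"yaw":0},{"dx":1,"dy":0.1,"dz":0,"yaw":0},{"dx":1,"dy":0.1,"dz":0,"yaw":0},{"dx":1,"dy":0.1,"dz":0,"yaw":0}])

```text
clock: 45.23
position: [0.4954, -0.2751, 0.1852]
orientation: [-3.14, -0.001, 1.57]
force: [0.2, 0.4, -2.0]
finger_gap: 0.0281
grasp_force: 59.4
```

>>> move_arm(steps=[{"dx":1,"dy":0.1,"dz":0,"yaw":0},{"dx":1,"dy":0.1,"dz":0,"yaw":0},{"dx":1,"dy":0.1,"dz":0,"yaw":0},{"dx":1,"dy":0.1,"dz":0,"yaw":0},{"dx":1,"dy":0.1,"dz":0,"yaw":0}])

```text
clock: 45.65
position: [0.5079, -0.15, 0.1854]
orientation: [-3.14, -0.001, 1.57]
force: [-0.0, -0.5, -1.5]
finger_gap: 0.0284
grasp_force: 59.4
```

>>> move_arm(steps=[{"dx":1,"dy":0.1,"dz":0,"yaw":0},{"dx":1,"dy":0,"dz":0,"yaw":0},{"dx":0.6,"dy":0,"dz":0,"yaw":0},{"dx":0.3,"dy":0,"dz":0,"yaw":0},{"dx":0,"dy":0,"dz":0,"yaw":0}])

```text
clock: 46.07
position: [0.5107, -0.078, 0.1858]
orientation: [-3.141, -0.0, 1.572]
force: [0.3, 0.0, -3.3]
finger_gap: 0.028
grasp_force: 59.4
```

>>> move_arm(steps=[{"dx":0,"dy":0,"dz":0.4,"yaw":0},{"dx":0,"dy":0,"dz":0.6,"yaw":0},{"dx":0,"dy":0,"dz":0.5,"yaw":0},{"dx":0,"dy":0,"dz":0.2,"yaw":0},{"dx":0,"dy":0,"dz":0.1,"yaw":0}])

```text
clock: 46.48
position: [0.5105, -0.0802, 0.1399]
orientation: [-3.14, -0.0, 1.569]
force: [-0.6, 0.4, -1.4]
finger_gap: 0.0284
grasp_force: 59.4
```

>>> move_arm(steps=[{"dx":0,"dy":0,"dz":0.08,"yaw":0},{"dx":0,"dy":0,"dz":0.06,"yaw":0},{"dx":0,"dy":0,"dz":0.03,"yaw":0},{"dx":0,"dy":0,"dz":0,"yaw":0},{"dx":0,"dy":0,"dz":0,"yaw":0}])

```text
clock: 46.9
position: [0.5112, -0.0795, 0.1374]
orientation: [3.141, 0.0, 1.57]
force: [-0.5, -0.6, -1.8]
finger_gap: 0.0284
grasp_force: 59.4
```

>>> move_arm(steps=[{"dx":0,"dy":0,"dz":0.02,"yaw":0},{"dx":0,"dy":0,"dz":0.02,"yaw":0},{"dx":0,"dy":0,"dz":0,"yaw":0},{"dx":0,"dy":0,"dz":0,"yaw":0},{"dx":0,"dy":0,"dz":0,"yaw":0}])

```text
clock: 47.32
position: [0.5114, -0.0795, 0.1368]
orientation: [3.14, 0.0, 1.57]
force: [-0.7, 0.3, 4.7]
finger_gap: 0.0283
grasp_force: 60.5
```

Release, rise, and draw back toward −y to clear the view.

>>> move_arm(steps=[{"dx":0,"dy":0,"dz":0,"yaw":0},{"dx":0,"dy":0,"dz":0,"yaw":0},{"dx":0,"dy":0,"dz":0,"yaw":0},{"dx":0,"dy":0,"dz":0,"yaw":0},{"dx":0,"dy":0,"dz":-0.1,"yaw":0}], claw=0.6)

```text
clock: 47.73
position: [0.5109, -0.0794, 0.1382]
orientation: [-3.141, -0.0, 1.57]
force: [-0.6, 0.3, 0.3]
finger_gap: 0.0682
grasp_force: 0.0
```

>>> move_arm(steps=[{"dx":0,"dy":0,"dz":-0.3,"yaw":0},{"dx":0,"dy":0,"dz":-0.6,"yaw":0},{"dx":0,"dy":0,"dz":-0.8,"yaw":0},{"dx":0,"dy":0,"dz":-0.8,"yaw":0},{"dx":-0.7,"dy":0,"dz":-0.5,"yaw":0}])

```text
clock: 48.15
position: [0.5115, -0.0956, 0.2163]
orientation: [3.139, 0.0, 1.572]
force: [0.1, -0.3, 0.1]
finger_gap: 0.0683
grasp_force: 0.0
```

>>> move_arm(steps=[{"dx":-1,"dy":-0.6,"dz":0,"yaw":0},{"dx":-1,"dy":-0.6,"dz":0,"yaw":0},{"dx":-1,"dy":-0.6,"dz":0,"yaw":0},{"dx":-1,"dy":-0.6,"dz":0,"yaw":0},{"dx":-1,"dy":-0.6,"dz":0,"yaw":0}])

```text
clock: 48.57
position: [0.4351, -0.2229, 0.2143]
orientation: [3.141, 0.0, 1.57]
force: [1.4, 0.0, 0.6]
finger_gap: 0.0681
grasp_force: 0.0
```

>>> move_arm(steps=[{"dx":-1,"dy":-0.6,"dz":0,"yaw":0},{"dx":-1,"dy":-0.6,"dz":0,"yaw":0},{"dx":-1,"dy":0,"dz":0,"yaw":0},{"dx":-1,"dy":0,"dz":0,"yaw":0},{"dx":-1,"dy":0,"dz":0,"yaw":0}])

```text
clock: 48.98
position: [0.4055, -0.3483, 0.2144]
orientation: [3.141, 0.001, 1.57]
force: [-0.5, 0.3, -0.8]
finger_gap: 0.0683
grasp_force: 0.0
```

>>> move_arm(steps=[{"dx":-1,"dy":0,"dz":0,"yaw":0},{"dx":-0.6,"dy":0,"dz":0,"yaw":0},{"dx":-0.3,"dy":0,"dz":0,"yaw":0},{"dx":0,"dy":0,"dz":0,"yaw":0},{"dx":0,"dy":0,"dz":0,"yaw":0}])

```text
clock: 49.4
position: [0.4058, -0.3939, 0.2137]
orientation: [-3.142, -0.0, 1.57]
force: [-0.8, 0.3, -0.1]
finger_gap: 0.0685
grasp_force: 0.0
```

Run:
```python
from h import *
t=env.camera("top"); cv2.imwrite("pics/t9.png",t["pixels"][...,::-1]); o=cv2.imread("pics/top0.png")[...,::-1]
cr=lambda a:cv2.resize(a[175:250,110:310],(800,300))
cv2.imwrite("pics/cmp.png",np.vstack([cr(o),cr(t["pixels"])])[...,::-1])
print(env.read_state()["position"],env.read_state()["qvel"].round(3))
```

```text
[ 0.4059142  -0.39357696  0.21371591] [ 0.006 -0.006  0.004 -0.     0.001 -0.003]
```

View pics/cmp.png

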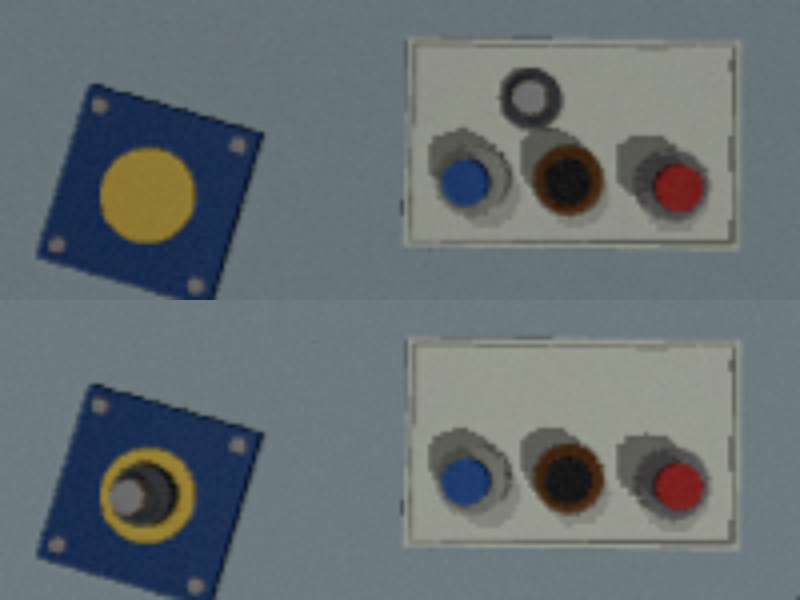

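The before-and-after crops show blue (466,182), black (570,180) and red (680,187) back at their starting pixels. The die stands wholly on the yellow disc.

```bash
python3 -c "
from cell import env
print(env.sign_off())"
```

```text
the job is handed in; nothing more can be done
None
```

The job is done and handed in at about 49 s: the die stands on the yellow disc, and the before/after pictures show all three bottles upright and back in their starting places in the tray.

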